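# Unjam the clay-ball hopper and fill the pot

### The job

A round grey stone has jammed the mouth of the white hopper: stand the wide low green pot on the bench under the end of the spout, then push the stone back up the lane from the mouth, keeping it on the hopper and never lifting it out, until it drops into the blue-floored pocket behind, so that all four terracotta balls run out into the pot. Then move the filled pot onto the cork mat, standing upright and wholly on the mat, and let go of it. Leave the other things on the bench where they are.

Things in the scene. Friction and masses are not known exactly. Their poses are not given: they have to be found in the camera images.
- hopper: Smooth white open-topped gravity hopper on dark legs, fixed to the bench. Origin on the bench directly below its mouth (the narrow opening). +x runs BACK from the mouth, up the lane to the pocket; -x out along the spout; +y towards the side chute; z up. Walls 6 mm thick, their tops 122 mm above the bench along the spout, 126 mm along lane and pocket.
- mouth (a point): middle of the mouth, on its floor, 100 mm above the bench. The mouth is 46 mm wide between its walls and the spout keeps that width. Behind it the lane is 68 mm wide inside (hopper y = -34 to +34 mm)
- lip (a point): open end of the spout, middle of its floor, 45 mm out from the mouth, 92 mm above the bench (underside 85 mm). Balls leave it to the hopper's -x and fly 15 to 50 mm before they reach the height of a 70 mm tall pot
- crest (a point): middle of the lane's crest, 72 mm back from the mouth and 12.7 mm higher. The lane's floor is plane, sloping down at 10 deg from here to the lip. Behind the crest it drops straight down to the pocket's floor
- pocket (a point): middle of where the stone may lie in the pocket, on the level blue floor, 104 mm back from the mouth and 100 mm above the bench. The pocket reaches from the crest to 142 mm behind the mouth, 68 mm wide, walled on its other three sides; the stone dropped into it stays
- chute (a point): middle of the side chute's floor at its upper end. The chute is 32 mm wide inside (hopper x = 8 to 40 mm) and slopes down at 8 deg to the lane, from hopper y = 130 to 28 mm, and 10 deg towards its spout-side wall, where the balls wait in a row. Its wall tops are 126 mm above the bench up to y = 60 mm, beyond that 146 mm
- drop (a point): point on the bench 90 mm out from the mouth (45 mm beyond the spout's lip): the middle of where the pot must stand to catch the balls
- stone_center (a point): centre of the smooth round dark grey stone, a 60 mm ball, 0.19 to 0.37 kg. Too big for the mouth, it leans on its edges, centre some 21 mm behind the mouth and 134 mm above the bench, and holds back the balls. Let go on the lane it rolls down into the mouth again; it falls into the pocket once its centre is 80 mm behind the mouth. Two fingertips 40 mm apart just above the walls cradle it
- pot_mid (a point): centre (35 mm above its underside) of the wide, low, bright green plastic pot to be filled: round, open on top, 70 mm tall, 100 mm across the rim outside, 82 mm across the foot, wall 8 mm thick (84 mm across inside at the rim), floor 6 mm thick, 0.1 to 0.16 kg; z up. It can be pinched by its wall from above, one finger inside, or pushed
- mat: round flat brown cork mat on the bench, 150 mm across, 1.5 mm thick (things stand as if on the bench itself); origin at its middle
- ball0_center (a point): centre of terracotta ball 1 of 4, 22 mm diameter, 12 g, starting in the side chute; rolls freely
- ball1_center (a point): centre of terracotta ball 2 of 4, 22 mm diameter, 12 g, starting in the side chute; rolls freely
- ball2_center (a point): centre of terracotta ball 3 of 4, 22 mm diameter, 12 g, starting in the side chute; rolls freely
- ball3_center (a point): centre of terracotta ball 4 of 4, 22 mm diameter, 12 g, starting in the side chute; rolls freely
- bottle: yellow push-dispenser bottle, 66 mm wide, 204 mm tall; stands loose on the bench, not to be disturbed; origin at its underside
- tall_pot1: dark green tall narrow plastic pot, 74 mm wide at the rim, 95 mm tall; stands loose on the bench, not to be disturbed; origin at its underside
- tall_pot2: a second pot like tall_pot1; stands loose on the bench, not to be disturbed; origin at its underside
- rake: stainless hand rake with a wooden handle lying flat, about 300 mm long along its x, 22 mm high; stands loose on the bench, not to be disturbed; origin at its underside
- stakes: bundle of five wooden stakes lying flat, 200 mm long along its x, 38 mm wide, 24 mm high; stands loose on the bench, not to be disturbed; origin at its underside
- cloche: clear acrylic dome cloche, 150 mm wide, 170 mm tall; stands loose on the bench, not to be disturbed; origin at its underside

How it is judged:
On the way, in this order (a step that is already met when the one before it is completed fails the run):
1. the pot stands upright on the bench under the end of the spout (its middle within 45 mm of the drop point) (horizontal distance between pot_mid and drop below 0.045 m and height (world z) of pot_mid below 0.041 m and angle between pot_mid's own z axis and vertical below 0.12 rad), for 0.2 s.
2. with the pot still there, the stone has been pushed back from the mouth (its centre more than 45 mm behind the mouth) (horizontal distance between pot_mid and drop below 0.045 m and x of stone_center in the frame of hopper above 0.045 m), for 0.1 s.
3. the stone lies in the pocket and all four balls are in the pot (x of stone_center in the frame of hopper between 0.085 and 0.125 m and z of stone_center in the frame of hopper between 0.12 and 0.138 m and y of stone_center in the frame of hopper between -0.02 and 0.02 m and z of ball0_center in the frame of pot_mid between -0.035 and 0.03 m and horizontal distance between each of ball0_center, ball1_center, ball2_center, ball3_center and pot_mid below 0.04 m and z of ball1_center in the frame of pot_mid between -0.035 and 0.03 m and z of ball2_center in the frame of pot_mid between -0.035 and 0.03 m and z of ball3_center in the frame of pot_mid between -0.035 and 0.03 m), for 0.2 s.
At the end, for the whole second after the job is handed in: The pot stands upright (within 0.12 rad) and at rest on the cork mat, its middle within 36 mm of the mat's middle, with all four balls inside it; the stone lies on the pocket's floor; nothing is held (all of step 3 and horizontal distance between pot_mid and mat below 0.036 m and angle between pot_mid's own z axis and vertical below 0.12 rad and height (world z) of pot_mid between 0.03 and 0.041 m); the robot touches nothing.
It fails at once if the stone is lifted off the hopper (its centre more than 165 mm above the bench) or falls off it (below 105 mm) (height (world z) of stone_center above 0.165 m or height (world z) of stone_center below 0.105 m).
It fails at once if one of the other things on the bench is shifted by more than 30 mm (distance of any of bottle, tall_pot1, tall_pot2, rake, stakes, cloche from where it was at the start of the episode above 0.03 m).
It also fails if it takes over 64 s, if anything falls off the work surface, if the arm or the gripper's body presses on something with over 40 N, if the wrist force passes 120 N, or if a joint passes its speed limit or range.

### The arm

A 6-joint arm with a two-finger parallel gripper is mounted at the origin on the work surface. World frame = base frame: x ahead of the robot, y to its left, z up, the work surface at z = 0. Lengths are in m, angles in rad, forces in N, time in s.
With the tool pointing down it reaches from about 0.35 to 0.775 m from the base axis. Payload 7.3 kg.
Tool frame: the origin (TCP) lies at the very end of the fingers, on their centre line; the grasp point (between the pads) lies 19 mm behind it (pinch_z is the distance from the TCP to the grasp point, in m); z points along the fingers, y is the line along which they close (so a half turn about z gives the same grasp; the last joint's range is limited). The gripper opens to 92 mm and grips with 3 to 60 N. Pads are 19 mm wide; open, the fingers measure 130 mm over their backs; the gripper's body (75 mm by 190 mm) begins 47 mm behind the grasp point.
Start: joints at [-0.146, 0.342, 1.524, -0, 1.275, -0.146], TCP at [0.525, 0, 0.227] pointing down, gripper open.
Joint ranges: [-2.53, 2.53], [-0.77, 2.02], [0.04, 2.7], [-1, 4.14], [0.28, 2.66], [-3.11, 3.11]. Speed limits (rad/s): [2.57, 2.57, 3.14, 3.14, 3.14, 3.14].

### API

Orientations are given as [roll, pitch, yaw] about the fixed x, y, z axes, in that order (R = Rz(yaw) Ry(pitch) Rx(roll)).
In Python, from cell import * gives the robot as it stands.
- The arm moves only by the tool arm_command, never from a script. Its arguments are lists of equal length, an entry for each row: "fingers": the gripper command: -1 is fully open, 1 is shut, values between are in proportion; "travel": the shift along the tool's x, y, z in m, a list of three; "dr": the turn, a rotation vector about the tool's x, y, z in degrees, a list of three. In form: {"fingers": [fingers, ...], "travel": [[x, y, z], ...], "dr": [[wx, wy, wz], ...]}. A call has 1 to 8 rows; each row is the pose to reach, as a shift and turn from the pose commanded when the call began, along the tool's axes at that moment; what a row does not reach only later rows make up. A row lasts 1/12 s, in which the tool goes at most 41.7 mm and 7.16 degrees, less where a joint would pass 70% of its speed; a pose out of reach is approached as far as the arm can. A call with a gripper value outside its range is refused whole. The fingers move at their own pace and stop on an object; "squeeze" is the grip in N (left out, the last holds). Time passes only in rows, so rows that repeat a pose let the fingers close. It gives the time, the measured TCP pose, the force, the opening and the grip force at its end, in the units of the state.
- observe(): the state, without advancing time (a new reading comes with each control period).
- read_camera(name): name is "scene" or "side" or "wrist"; returns a dict with "color" (400x640x3 uint8, blue, green, red), "z_map" (400x640 float32, m along the optical axis (not along the pixel's ray), 0 where there is no reading), "fx", "fy", "cx", "cy" (pixels), "R" (3x3) and "t" (3): a world point X has camera coordinates R X + t. Camera axes: x right, y down, z forward; pixel columns grow to the right and rows downward; lengths in m; the calibration is good to about 2 mm. A picture is of the moment at which its call begins.
- hand_in(): hands the job in; it is judged then, once.
The state is a dict: "time": time; "qpos": joint angles; "qvel": joint speeds; "joint_efforts": joint torques, N m; "tool_pos": TCP position; "tool_rot": TCP orientation; "contact_force": force on the tool from outside, world axes, zero at the start; "torque": the same for the moment, N m; "opening": finger opening in m; "grip_force": force on a finger pad.
Only numpy, scipy, OpenCV 4.12 (cv2) and the standard library are available. Lean on these libraries where they do the work, as an engineer would, in place of code of your own. Each camera call takes 0.05 s, during which the arm holds its last target. There are 200 camera calls.

## Working session

There is one attempt and no reset: what is moved stays moved. The work goes in short steps, Python scripts to look and compute and a tool call to move; the robot and the scene stay as the last step left them, time stands still between calls to the robot, and variables do not carry over. Pictures are saved under pics/ and viewed, at most 10 in all, crops included, and the job is handed in when it is done.

Besides the shell and the picture viewer there is one more tool, called as name(argument=value, ...), one argument or row to a line, values as JSON. arm_command: Moves the arm, as the interface text tells. Its arguments: {"type":"object","properties":{"fingers":{"type":"array","items":{"type":"number"}},"travel":{"type":"array","items":{"type":"array","items":{"type":"number"}}},"dr":{"type":"array","items":{"type":"array","items":{"type":"number"}}},"squeeze":{"type":"number"}},"required":["fingers","travel","dr"]}

```bash
mkdir -p pics; cat > h.py <<'E'
from cell import *
import numpy as np, cv2
def pts(c):
    z=c["z_map"]; v,u=np.mgrid[0:400,0:640]
    P=np.stack([(u-c["cx"])/c["fx"]*z,(v-c["cy"])/c["fy"]*z,z],-1)
    return (P-c["t"])@c["R"]
def comps(m,amin=60):
    n,l,s,ce=cv2.connectedComponentsWithStats(m.astype(np.uint8))
    return [(l==i,s[i],ce[i]) for i in range(1,n) if s[i][4]>=amin]
E
python3 - <<'E'
from h import *
a=read_camera("scene");b=read_camera("side")
np.savez("s.npz",**a);np.savez("d.npz",**b)
cv2.imwrite("pics/a.png",a["color"]);cv2.imwrite("pics/b.png",b["color"])
for c in(a,b): print(c["fx"],-c["R"].T@c["t"],c["R"][2])
print(observe())
E
```

```text
451.214379208394 [ 1.47925757 -0.24307112  1.09834729] [-0.67565235  0.15597561 -0.72053141]
422.3838838696148 [ 0.32056148 -0.72045309  0.90518731] [ 0.20543168  0.6389624  -0.74129945]
{'time': 0.1, 'qpos': array([-1.46022285e-01,  3.42660639e-01,  1.52493717e+00, -1.62687282e-05,
        1.27536127e+00, -1.46025463e-01]), 'qvel': array([ 0.0003461 , -0.00211571, -0.00546136, -0.00174035, -0.0003198 ,
       -0.00081884]), 'joint_efforts': array([ 1.49919495e-03, -4.32001984e+01, -2.44694173e+01,  7.19219679e-02,
        5.25739230e-02, -9.79429342e-05]), 'tool_pos': array([5.24640694e-01, 5.83977875e-05, 2.26105032e-01]), 'tool_rot': array([-3.14023850e+00, -1.83433143e-04,  1.57080413e+00]), 'contact_force': array([ 0.79612399, -0.31386221,  0.33357918]), 'torque': array([-0.03801661,  0.06222784, -0.01886862]), 'grip_force': 0.0, 'opening': 0.09197668674345919}
```

View pics/a.png

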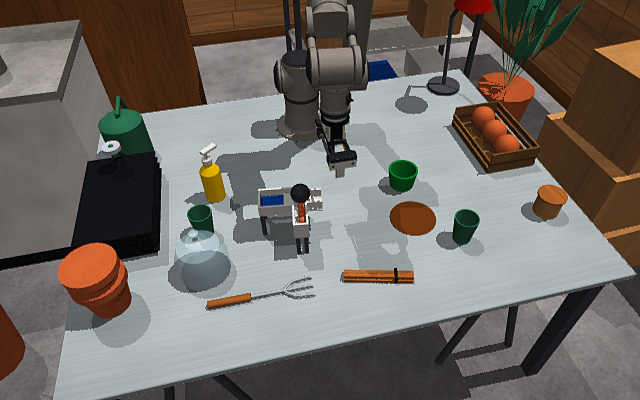

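View pics/b.png

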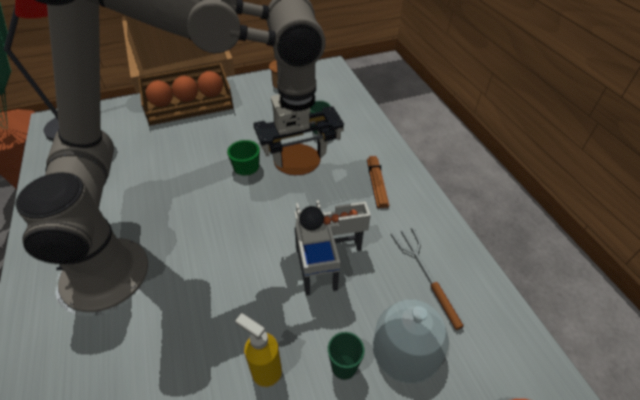

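The scene view shows the stone at (300,192), blue pocket (271,200), pot (403,175), mat (413,218), tall pot (466,225), and stakes (380,276). The side view shows the same layout, with the stone at (312,217) and pocket at (319,252).

```bash
python3 - <<'E'
from h import *
for f in("s.npz","d.npz"):
    c=dict(np.load(f));P=pts(c);hsv=cv2.cvtColor(c["color"],cv2.COLOR_BGR2HSV);H,S,V=[hsv[...,i].astype(int) for i in range(3)]
    on=(P[...,0]>.2)&(P[...,0]<1.)&(abs(P[...,1])<.6)
    print(f)
    R=lambda a:np.round(a,3)
    for n,m in dict(green=(H>45)&(H<90)&(S>120)&(P[...,2]>.005),blue=(H>100)&(H<130)&(S>150),cork=(H<18)&(S>130),dark=(V<75)&(S<60)&(P[...,2]>.12)&(P[...,2]<.175),white=(S<40)&(V>120)&(P[...,2]>.115)&(P[...,2]<.15),yel=(H>18)&(H<32)&(S>150)).items():
        for k,s,ce in comps(m&on,25):
            p=P[k];print(n,s[4],ce.round(0),"med",R(np.median(p,0)),"lo",R(np.percentile(p,3,0)),"hi",R(np.percentile(p,97,0)), end=" ")
            if n in("green",):
                z=np.percentile(p[:,2],97);q=p[p[:,2]>z-.006];print("rimc",R((np.percentile(q,2,0)+np.percentile(q,98,0))/2),end="")
            if n=="dark":
                A=np.c_[2*p,np.ones(len(p))];x=np.linalg.lstsq(A,(p**2).sum(1),rcond=None)[0];print("sph",R(x[:3]),R(np.sqrt(max(0,x[3]+x[:3]@x[:3]))),end="")
            if n=="white":
                print(R(cv2.boxPoints(cv2.minAreaRect((p[:,:2]*1000).astype(np.float32)))),end="")
            print()
E
```

```text
s.npz
green 736 [402. 175.] med [0.422 0.262 0.048] lo [0.382 0.216 0.009] hi [0.472 0.303 0.072] rimc [0.425 0.261 0.07 ]
green 535 [201. 217.] med [ 0.472 -0.416  0.075] lo [ 0.451 -0.448  0.038] hi [ 0.52  -0.386  0.097] rimc [ 0.486 -0.418  0.095]
green 686 [465. 225.] med [0.707 0.356 0.067] lo [0.67  0.324 0.012] hi [0.736 0.39  0.095] rimc [0.703 0.357 0.094]
blue 209 [271. 200.] med [ 0.49  -0.195  0.101] lo [ 0.468 -0.227  0.097] hi [ 0.51  -0.163  0.105] 
cork 575 [477. 150.] med [0.363 0.576 0.03 ] lo [0.211 0.571 0.005] hi [0.454 0.597 0.078] 
cork 124 [301. 212.] med [ 0.584 -0.12   0.13 ] lo [ 0.551 -0.131  0.119] hi [ 0.626 -0.108  0.138] 
cork 1206 [412. 218.] med [0.587 0.243 0.001] lo [ 0.522  0.179 -0.003] hi [0.648 0.307 0.006] 
cork 609 [369. 276.] med [0.779 0.035 0.019] lo [ 0.752 -0.032  0.005] hi [0.804 0.1   0.025] 
cork 190 [405. 277.] med [0.809 0.134 0.019] lo [0.788 0.112 0.006] hi [0.82  0.155 0.025] 
cork 328 [229. 301.] med [ 0.765 -0.364  0.02 ] lo [ 0.753 -0.42   0.011] hi [ 0.772 -0.308  0.025] 
dark 223 [299. 193.] med [ 0.532 -0.114  0.152] lo [ 
[... 1782 characters left out ...]
6] lo [ 0.578 -0.15   0.12 ] hi [ 0.651 -0.107  0.148] [[ 573.134 -143.11 ]
 [ 647.483 -152.845]
 [ 653.496 -106.916]
 [ 579.148  -97.181]]
white 83 [303. 255.] med [ 0.466 -0.195  0.125] lo [ 0.46  -0.226  0.123] hi [ 0.472 -0.158  0.128] [[ 458.687 -228.825]
 [ 466.418 -229.712]
 [ 474.836 -156.34 ]
 [ 467.106 -155.453]]
white 964 [418. 318.] med [ 0.635 -0.417  0.13 ] lo [ 0.592 -0.456  0.116] hi [ 0.676 -0.374  0.139] [[ 575.026 -395.82 ]
 [ 644.153 -478.6  ]
 [ 703.178 -429.311]
 [ 634.05  -346.531]]
yel 38 [318. 118.] med [0.577 0.017 0.323] lo [0.56  0.014 0.317] hi [0.588 0.02  0.327] 
yel 1241 [264. 362.] med [ 0.325 -0.394  0.119] lo [ 0.298 -0.403  0.019] hi [ 0.354 -0.361  0.143]
```

arm_command(
  fingers=[-1,-1,-1,-1,-1,-1,-1,-1],
  travel=[
    [0.04,-0.02,0],
    [0.08,-0.04,0.01],
    [0.12,-0.06,0.03],
    [0.155,-0.08,0.05],
    [0.19,-0.1,0.06],
    [0.225,-0.12,0.07],
    [0.25,-0.135,0.08],
    [0.266,-0.144,0.09],
  ],
  dr=[
    [0,0,2],
    [0,0,4],
    [0,0,6.9],
    [0,0,6.9],
    [0,0,6.9],
    [0,0,6.9],
    [0,0,6.9],
    [0,0,6.9],
  ],
)

```text
time: 0.77
tool_pos: [0.3786, 0.2683, 0.136]
tool_rot: [-3.141, -0.0, 1.452]
contact_force: [0.1, -0.2, 0.2]
opening: 0.0918
grip_force: 0.0
```

```bash
python3 - <<'E'
from h import *
c=read_camera("wrist");o=observe();print(o["time"],o["tool_pos"],o["tool_rot"])
print(-c["R"].T@c["t"],c["R"][2])
cv2.imwrite("pics/w1.png",c["color"]);P=pts(c)
hsv=cv2.cvtColor(c["color"],cv2.COLOR_BGR2HSV);H,S=hsv[...,0],hsv[...,1]
for k,s,ce in comps((H>45)&(H<90)&(S>120)&(P[...,2]>.062)&(P[...,2]<.08),25):
    p=P[k];A=np.c_[2*p[:,:2],np.ones(len(p))];x=np.linalg.lstsq(A,(p[:,:2]**2).sum(1),rcond=None)[0]
    print(s,p.min(0),p.max(0),x[:2],np.sqrt(x[2]+x[:2]@x[:2]))
E
```

```text
0.8167 [0.37614441 0.26977506 0.13392572] [-3.13653996e+00  8.19042375e-04  1.45325496e+00]
[0.38683335 0.33543273 0.29447514] [-0.0306444  -0.24979251 -0.96781435]
[ 313  148  121  102 2436] [0.37517997 0.2271259  0.06202412] [0.47351337 0.31400752 0.07295203] [0.42415241 0.26641493] 0.044758321001532965
[381 244  13   6  37] [0.43022116 0.22460334 0.0620433 ] [0.44064861 0.22853989 0.06876659] [0.43475432 0.23054503] 0.0056818018195820075
```

View pics/w1.png

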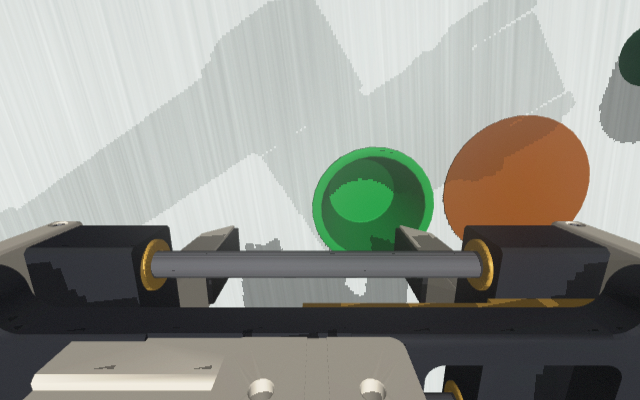

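The wrist view shows the pot rim centred near (373,200) with the right finger above the pot, but the arm was still settling. I'll settle lower and re-measure.

arm_command(
  fingers=[-1,-1,-1,-1,-1],
  travel=[
    [0,0,0.02],
    [0,0,0.035],
    [0,0,0.035],
    [0,0,0.035],
    [0,0,0.035],
  ],
  dr=[
    [0,0,0],
    [0,0,0],
    [0,0,0],
    [0,0,0],
    [0,0,0],
  ],
)

```text
time: 1.23
tool_pos: [0.3815, 0.266, 0.1023]
tool_rot: [3.141, -0.0, 1.45]
contact_force: [0.4, -0.2, 0.0]
opening: 0.0917
grip_force: 0.0
```

```bash
cat > rim.py <<'E'
from h import *
def rim(name):
    c=read_camera(name);P=pts(c)
    hsv=cv2.cvtColor(c["color"],cv2.COLOR_BGR2HSV);H,S,V=[hsv[...,i] for i in range(3)]
    m=(H>45)&(H<75)&(S>150)&(V>70)&(P[...,2]>.066)&(P[...,2]<.076)
    k,s,ce=max(comps(m,10),key=lambda t:t[1][4]);p=P[k]
    h=cv2.convexHull((p[:,:2]*1000).astype(np.float32))[:,0]/1000
    A=np.c_[2*h,np.ones(len(h))];x=np.linalg.lstsq(A,(h**2).sum(1),rcond=None)[0]
    print(name,s[4],p.min(0).round(4),p.max(0).round(4),x[:2].round(4),np.sqrt(x[2]+x[:2]@x[:2]).round(4))
E
python3 - <<'E'
from rim import *
for n in("wrist","scene","side"): rim(n)
o=observe();print(o["time"],o["tool_pos"],o["tool_rot"])
E
```

```text
wrist 2205 [0.3753 0.2452 0.0681] [0.4732 0.3136 0.0727] [0.4246 0.2653] 0.0484
scene 44 [0.3909 0.2655 0.066 ] [0.4751 0.3094 0.0749] [0.4281 0.2665] 0.0445
side 15 [0.3781 0.2485 0.0672] [0.4002 0.298  0.0729] [0.4162 0.2638] 0.0383
1.3833 [0.3816895  0.26608301 0.1025911 ] [ 3.14004134e+00 -9.19075889e-04  1.44990124e+00]
```

arm_command(
  fingers=[-1,-1,-1,0.2,1,1,1,1],
  travel=[
    [0.003,0,0.03],
    [0.003,0,0.055],
    [0.003,0,0.066],
    [0.003,0,0.066],
    [0.003,0,0.066],
    [0.003,0,0.066],
    [0.003,0,0.066],
    [0.003,0,0.066],
  ],
  dr=[
    [0,0,0],
    [0,0,0],
    [0,0,0],
    [0,0,0],
    [0,0,0],
    [0,0,0],
    [0,0,0],
    [0,0,0],
  ],
  squeeze=20,
)

```text
time: 2.05
tool_pos: [0.3821, 0.2693, 0.0368]
tool_rot: [3.14, -0.001, 1.45]
contact_force: [-0.5, 0.6, 0.2]
opening: 0.0632
grip_force: 0.0
```

arm_command(
  fingers=[1,1,1,1,1,1,1,1],
  travel=[
    [0,0,0],
    [0,0,0],
    [0,0,0],
    [0,0,0],
    [0,0,0],
    [0,0,0],
    [0,0,0],
    [0,0,0],
  ],
  dr=[
    [0,0,0],
    [0,0,0],
    [0,0,0],
    [0,0,0],
    [0,0,0],
    [0,0,0],
    [0,0,0],
    [0,0,0],
  ],
)

```text
time: 2.72
tool_pos: [0.3816, 0.2691, 0.0359]
tool_rot: [3.141, -0.0, 1.45]
contact_force: [-2.5, -0.9, 8.5]
opening: 0.0125
grip_force: 19.2
```

arm_command(
  fingers=[1,1,1,1,1,1],
  travel=[
    [0,0,-0.005],
    [0,0,-0.012],
    [0,0,-0.018],
    [0,0,-0.018],
    [0,0,-0.018],
    [0,0,-0.018],
  ],
  dr=[
    [0,0,0],
    [0,0,0],
    [0,0,0],
    [0,0,0],
    [0,0,0],
    [0,0,0],
  ],
)

```text
time: 3.22
tool_pos: [0.381, 0.2689, 0.0536]
tool_rot: [-3.141, 0.0, 1.45]
contact_force: [-0.4, -0.5, -1.8]
opening: 0.0095
grip_force: 20.1
```

```bash
python3 - <<'E'
from h import *
c=read_camera("side");cv2.imwrite("pics/c.png",cv2.resize(c["color"][80:240,160:380],None,fx=3,fy=3))
P=pts(c);hsv=cv2.cvtColor(c["color"],cv2.COLOR_BGR2HSV);H,S,V=[hsv[...,i] for i in range(3)]
for k,s,ce in comps((H>45)&(H<75)&(S>150)&(V>50),200): print(s,P[k].min(0),P[k].max(0))
E
```

```text
(no output)
```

View pics/c.png

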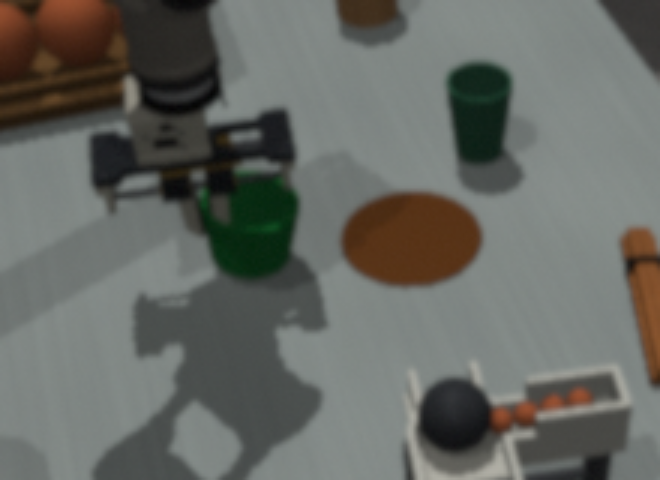

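arm_command(
  fingers=[1,1,1,1,1,1,1,1],
  travel=[
    [-0.015,0.01,0],
    [-0.045,0.03,0],
    [-0.075,0.05,0],
    [-0.105,0.07,0],
    [-0.135,0.09,0],
    [-0.165,0.11,0],
    [-0.19,0.126,0],
    [-0.205,0.1356,0.004],
  ],
  dr=[
    [0,0,0],
    [0,0,0],
    [0,0,0],
    [0,0,0],
    [0,0,0],
    [0,0,0],
    [0,0,0],
    [0,0,0],
  ],
)

```text
time: 3.93
tool_pos: [0.493, 0.0463, 0.0499]
tool_rot: [3.14, 0.0, 1.448]
contact_force: [1.0, 0.4, -2.1]
opening: 0.0095
grip_force: 20.1
```

arm_command(
  fingers=[1,1,1,1,1,1,1,1],
  travel=[
    [0,0,0.004],
    [-0.01,0,0.007],
    [-0.02,0,0.007],
    [-0.03,0,0.007],
    [-0.037,0,0.007],
    [-0.04,0,0.007],
    [-0.04,0,0.007],
    [-0.04,0,0.007],
  ],
  dr=[
    [0,0,0],
    [0,0,0],
    [0,0,0],
    [0,0,0],
    [0,0,0],
    [0,0,0],
    [0,0,0],
    [0,0,0],
  ],
)

```text
time: 4.6
tool_pos: [0.4864, 0.0098, 0.0431]
tool_rot: [3.141, -0.0, 1.451]
contact_force: [0.2, 1.3, 5.6]
opening: 0.01
grip_force: 21.3
```

arm_command(
  fingers=[1,1,1,1],
  travel=[
    [0,0,0.003],
    [0,0,0.006],
    [0,0,0.008],
    [0,0,0.008],
  ],
  dr=[
    [0,0,0],
    [0,0,0],
    [0,0,0],
    [0,0,0],
  ],
)

```text
time: 4.93
tool_pos: [0.4849, 0.0102, 0.0351]
tool_rot: [-3.139, 0.0, 1.451]
contact_force: [-5.6, 2.0, 12.6]
opening: 0.0123
grip_force: 21.4
```

arm_command(
  fingers=[-0.1,-0.1,-0.1,-0.1,-0.1,-0.1],
  travel=[
    [0,0,0],
    [0,0,0],
    [0,0,0],
    [0,0,0],
    [0,0,0],
    [0,0,0],
  ],
  dr=[
    [0,0,0],
    [0,0,0],
    [0,0,0],
    [0,0,0],
    [0,0,0],
    [0,0,0],
  ],
)

```text
time: 5.43
tool_pos: [0.4864, 0.0095, 0.0345]
tool_rot: [-3.141, 0.0, 1.45]
contact_force: [0.0, 0.2, -0.3]
opening: 0.0472
grip_force: 0.0
```

arm_command(
  fingers=[-0.1,-0.1,0.13,0.13,0.13,0.13],
  travel=[
    [0,0,-0.03],
    [0,0,-0.07],
    [0,0,-0.11],
    [0,0,-0.14],
    [0,0,-0.14],
    [0,0,-0.14],
  ],
  dr=[
    [0,0,0],
    [0,0,0],
    [0,0,0],
    [0,0,0],
    [0,0,0],
    [0,0,0],
  ],
)

```text
time: 5.93
tool_pos: [0.4874, 0.0093, 0.1763]
tool_rot: [3.137, 0.0, 1.45]
contact_force: [0.1, -0.4, -0.1]
opening: 0.0399
grip_force: 0.0
```

```bash
python3 - <<'E'
from rim import *
for n in("scene","side","wrist"): 
    try: rim(n)
    except Exception as e: print(n,e)
for n in("scene","side"):
    c=read_camera(n);P=pts(c);V=c["color"].max(-1).astype(int);S=V-c["color"].min(-1)
    m=(V<75)&(S<20)&(P[...,2]>.128)&(P[...,2]<.17)&(abs(P[...,0]-.515)<.04)&(abs(P[...,1]+.108)<.04)
    p=P[m];x=np.linalg.lstsq(np.c_[2*p,np.ones(len(p))],(p**2).sum(1),rcond=None)[0];print(n,len(p),x[:3],np.sqrt(x[3]+x[:3]@x[:3]))
o=observe();print(o["time"],o["tool_pos"],o["tool_rot"],o["opening"])
cv2.imwrite("pics/e.png",cv2.resize(read_camera("scene")["color"][100:260,200:440],None,fx=3,fy=3))
E
```

```text
scene 144 [ 0.4786 -0.0433  0.0662] [0.5785 0.0524 0.0751] [0.5289 0.0049] 0.0487
side 62 [ 0.4805 -0.024   0.0665] [0.5535 0.0523 0.0728] [0.5276 0.0043] 0.0475
wrist 709 [ 0.5241 -0.0246  0.067 ] [0.5766 0.0554 0.0732] [0.5318 0.009 ] 0.045
scene 282 [ 0.51802471 -0.10959456  0.13640029] 0.02786525556327635
side 466 [ 0.51566096 -0.10718856  0.13464074] 0.028979120234548433
6.1833 [0.48574628 0.00956884 0.17326228] [-3.13856241e+00 -4.93345781e-05  1.45032274e+00] 0.04030971200871635
```

View pics/e.png

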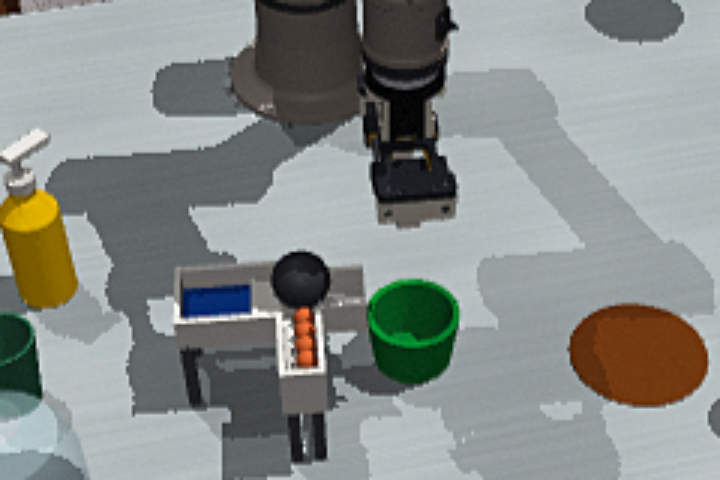

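The scene view shows the pot upright at the spout end (zoomed 413,330) with the stone still in the mouth (300,278). Next I'll move the cradle in front of the stone.

arm_command(
  fingers=[0.13,0.13,0.13,0.13,0.13,0.13,0.13,0.13],
  travel=[
    [-0.03,0.02,0],
    [-0.055,0.036,0],
    [-0.067,0.044,0],
    [-0.067,0.044,0.01],
    [-0.067,0.044,0.025],
    [-0.067,0.044,0.041],
    [-0.067,0.044,0.041],
    [-0.067,0.044,0.041],
  ],
  dr=[
    [0,0,0],
    [0,0,0],
    [0,0,0],
    [0,0,0],
    [0,0,0],
    [0,0,0],
    [0,0,0],
    [0,0,0],
  ],
)

```text
time: 6.9
tool_pos: [0.521, -0.0613, 0.1325]
tool_rot: [-3.138, -0.001, 1.451]
contact_force: [0.5, 0.1, 1.1]
opening: 0.0397
grip_force: 0.0
```

arm_command(
  fingers=[0.13,0.13,0.13,0.13,0.13,0.13,0.13,0.13],
  travel=[
    [-0.005,0,0],
    [-0.01,0,0],
    [-0.015,0,0],
    [-0.02,0,-0.001],
    [-0.025,0,-0.002],
    [-0.03,0,-0.003],
    [-0.035,0,-0.004],
    [-0.04,0,-0.005],
  ],
  dr=[
    [0,0,0],
    [0,0,0],
    [0,0,0],
    [0,0,0],
    [0,0,0],
    [0,0,0],
    [0,0,0],
    [0,0,0],
  ],
)

```text
time: 7.57
tool_pos: [0.5174, -0.1026, 0.139]
tool_rot: [3.141, -0.0, 1.45]
contact_force: [-0.2, 2.5, 1.4]
opening: 0.0401
grip_force: 1.4
```

```bash
cat > st.py <<'E'
from h import *
def stone():
  for n in("scene","side"):
    c=read_camera(n);P=pts(c);V=c["color"].max(-1).astype(int);S=V-c["color"].min(-1)
    X=np.array([-.12,-.993]);d=P[...,:2]-[.518,-.0876];hx=d@X;hy=d@[.993,-.12]
    m=(V<75)&(S<20)&(P[...,2]>.12)&(P[...,2]<.178)&(hx>-.01)&(hx<.14)&(abs(hy)<.033)
    k,s,_=max(comps(m,10),key=lambda t:t[1][4]);p=P[k]
    x=np.linalg.lstsq(np.c_[2*p,np.ones(len(p))],(p**2).sum(1),rcond=None)[0];e=x[:2]-[.518,-.0876]
    print(n,len(p),"hop",(e@X).round(3),(e@[.993,-.12]).round(3),"z",x[2].round(3),"r",np.sqrt(x[3]+x[:3]@x[:3]).round(3))
def balls():
  for n in("scene","side"):
    c=read_camera(n);P=pts(c);hsv=cv2.cvtColor(c["color"],cv2.COLOR_BGR2HSV);H,S,V=[hsv[...,i].astype(int) for i in range(3)]
    m=(H<14)&(S>130)&(V>50)&(P[...,0]>.4)&(P[...,0]<.7)&(P[...,1]>-.3)&(P[...,1]<.33)&(P[...,2]>.008)
    for k,s,_ in comps(m,6): print(n,"ball blob",s[4],np.median(P[k],0).round(3))
E
python3 - <<'E'
from st import *
stone();balls();print(observe()["tool_pos"])
E
```

```text
scene 135 hop 0.048 0.004 z 0.142 r 0.028
side 598 hop 0.041 0.001 z 0.14 r 0.034
scene ball blob 116 [ 0.57  -0.115  0.125]
side ball blob 72 [ 0.563 -0.117  0.127]
[ 0.51719446 -0.10236011  0.13854121]
```

Pushing works; I'll continue over the crest.

arm_command(
  fingers=[0.13,0.13,0.13,0.13,0.13,0.13,0.13,0.13],
  travel=[
    [-0.005,0,-0.001],
    [-0.01,0,-0.002],
    [-0.015,0,-0.0025],
    [-0.02,0,-0.003],
    [-0.025,0,-0.004],
    [-0.03,0,-0.005],
    [-0.034,0,-0.006],
    [-0.036,0,-0.006],
  ],
  dr=[
    [0,0,0],
    [0,0,0],
    [0,0,0],
    [0,0,0],
    [0,0,0],
    [0,0,0],
    [0,0,0],
    [0,0,0],
  ],
)

```text
time: 8.43
tool_pos: [0.513, -0.1387, 0.1449]
tool_rot: [3.141, 0.0, 1.45]
contact_force: [0.1, 0.7, 0.7]
opening: 0.0403
grip_force: 0.0
```

```bash
python3 - <<'E'
from st import *
stone();balls();o=observe();print(o["time"],o["tool_pos"])
E
```

```text
scene 258 hop 0.115 0.002 z 0.133 r 0.028
side 486 hop 0.112 -0.0 z 0.131 r 0.029
scene ball blob 52 [0.523 0.005 0.037]
8.6333 [ 0.5129813  -0.13778255  0.14465506]
```

arm_command(
  fingers=[0.13,0.13,0.13,-0.1,-0.1,-0.1,-0.1,-0.1],
  travel=[
    [0,0,-0.02],
    [0,0,-0.045],
    [0.04,-0.012,-0.05],
    [0.08,-0.025,-0.05],
    [0.115,-0.036,-0.05],
    [0.142,-0.044,-0.05],
    [0.142,-0.044,-0.05],
    [0.142,-0.044,-0.05],
  ],
  dr=[
    [0,0,0],
    [0,0,0],
    [0,0,0],
    [0,0,0],
    [0,0,0],
    [0,0,0],
    [0,0,0],
    [0,0,0],
  ],
)

```text
time: 9.3
tool_pos: [0.4862, 0.0099, 0.1949]
tool_rot: [3.141, 0.0, 1.454]
contact_force: [-0.2, -0.3, 0.0]
opening: 0.0504
grip_force: 0.0
```

```bash
python3 - <<'E'
from st import *
from rim import rim
stone();balls();rim("scene");o=observe();print(o["time"],o["tool_pos"],o["tool_rot"])
a=read_camera("scene")["color"][140:260,230:370];b=read_camera("wrist")["color"]
cv2.imwrite("pics/f.png",np.vstack([cv2.resize(a,(350,300),interpolation=2),cv2.resize(b,(350,219))]))
E
```

```text
scene 281 hop 0.114 0.0 z 0.132 r 0.029
side 485 hop 0.112 -0.0 z 0.131 r 0.029
scene ball blob 41 [0.515 0.016 0.025]
side ball blob 6 [0.511 0.007 0.208]
side ball blob 12 [0.531 0.027 0.024]
scene 145 [ 0.4773 -0.0438  0.0661] [0.579  0.0519 0.0756] [0.5285 0.0047] 0.049
9.55 [0.4866518  0.00748196 0.19458735] [-3.14149451e+00  2.03871476e-04  1.44893857e+00]
```

View pics/f.png

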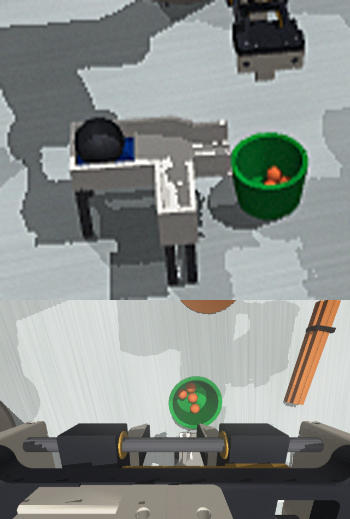

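All four balls show in the pot (wrist view near (190,397)) and the stone lies in the pocket (100,140). Next I'll re-grip the pot wall.

arm_command(
  fingers=[-0.1,-0.1,-0.1,-0.1,-0.1,-0.1,-0.1,-0.1],
  travel=[
    [0,0,0.03],
    [0,0,0.065],
    [0,0,0.1],
    [0,0,0.125],
    [0,0,0.14],
    [0,0,0.15],
    [0,0,0.157],
    [0,0,0.157],
  ],
  dr=[
    [0,0,0],
    [0,0,0],
    [0,0,0],
    [0,0,0],
    [0,0,0],
    [0,0,0],
    [0,0,0],
    [0,0,0],
  ],
)

```text
time: 10.32
tool_pos: [0.4862, 0.0082, 0.0369]
tool_rot: [-3.14, -0.0, 1.45]
contact_force: [-0.5, -0.7, 0.5]
opening: 0.0503
grip_force: 0.0
```

arm_command(
  fingers=[0.3,0.6,1,1,1,1,1,1],
  travel=[
    [0,0,0],
    [0,0,0],
    [0,0,0],
    [0,0,0],
    [0,0,0],
    [0,0,0],
    [0,0,0],
    [0,0,0],
  ],
  dr=[
    [0,0,0],
    [0,0,0],
    [0,0,0],
    [0,0,0],
    [0,0,0],
    [0,0,0],
    [0,0,0],
    [0,0,0],
  ],
)

```text
time: 10.98
tool_pos: [0.4867, 0.0086, 0.0384]
tool_rot: [3.141, -0.0, 1.451]
contact_force: [-3.8, 0.8, 7.6]
opening: 0.0126
grip_force: 18.7
```

arm_command(
  fingers=[1,1,1,1,1,1,1,1],
  travel=[
    [0,0,-0.004],
    [0,0,-0.009],
    [0.005,0,-0.01],
    [0.012,0,-0.01],
    [0.02,0.002,-0.015],
    [0.03,0.003,-0.02],
    [0.042,0.005,-0.02],
    [0.055,0.006,-0.02],
  ],
  dr=[
    [0,0,0],
    [0,0,0],
    [0,0,0],
    [0,0,0],
    [0,0,0],
    [0,0,0],
    [0,0,0],
    [0,0,0],
  ],
)

```text
time: 11.65
tool_pos: [0.4995, 0.0637, 0.058]
tool_rot: [3.141, -0.0, 1.45]
contact_force: [0.4, 0.5, -1.0]
opening: 0.0097
grip_force: 19.9
```

arm_command(
  fingers=[1,1,1,1,1,1,1,1],
  travel=[
    [0.013,0.0015,0],
    [0.027,0.003,0],
    [0.041,0.0045,0],
    [0.055,0.006,0],
    [0.069,0.0075,0],
    [0.083,0.009,0],
    [0.097,0.0105,0],
    [0.111,0.012,0],
  ],
  dr=[
    [0,0,0],
    [0,0,0],
    [0,0,0],
    [0,0,0],
    [0,0,0],
    [0,0,0],
    [0,0,0],
    [0,0,0],
  ],
)

```text
time: 12.32
tool_pos: [0.5242, 0.1729, 0.0576]
tool_rot: [-3.141, 0.0, 1.451]
contact_force: [0.1, 0.3, -2.7]
opening: 0.0102
grip_force: 19.9
```

arm_command(
  fingers=[1,1,1,1,1,1,1,1],
  travel=[
    [0.014,0.0015,0],
    [0.028,0.003,0],
    [0.042,0.005,0],
    [0.054,0.0065,0],
    [0.064,0.008,0],
    [0.072,0.009,0],
    [0.077,0.009,0],
    [0.079,0.009,0],
  ],
  dr=[
    [0,0,0],
    [0,0,0],
    [0,0,0],
    [0,0,0],
    [0,0,0],
    [0,0,0],
    [0,0,0],
    [0,0,0],
  ],
)

```text
time: 12.98
tool_pos: [0.5427, 0.2491, 0.0576]
tool_rot: [-3.142, 0.0, 1.451]
contact_force: [-0.5, -1.2, -0.8]
opening: 0.0101
grip_force: 19.9
```

arm_command(
  fingers=[1,1,1,1,1,1,1,1],
  travel=[
    [0,0,0.004],
    [0,0,0.008],
    [0,0,0.012],
    [0,0,0.015],
    [0,0,0.018],
    [0,0,0.02],
    [0,0,0.02],
    [0,0,0.02],
  ],
  dr=[
    [0,0,0],
    [0,0,0],
    [0,0,0],
    [0,0,0],
    [0,0,0],
    [0,0,0],
    [0,0,0],
    [0,0,0],
  ],
)

```text
time: 13.65
tool_pos: [0.5428, 0.2483, 0.0391]
tool_rot: [3.141, -0.001, 1.45]
contact_force: [-5.4, 0.0, 10.5]
opening: 0.0117
grip_force: 21.1
```

```bash
python3 - <<'E'
from st import *
from rim import rim
balls();rim("scene");rim("side")
E
```

```text
side ball blob 12 [0.599 0.263 0.026]
scene 35 [0.5638 0.1936 0.0673] [0.6254 0.2148 0.0748] [0.5907 0.2292] 0.0376Traceback (most recent call last):
  File "<stdin>", line 3, in <module>
  File "rim.py", line 6, in rim
    k,s,ce=max(comps(m,10),key=lambda t:t[1][4]);p=P[k]
           ~~~^^^^^^^^^^^^^^^^^^^^^^^^^^^^^^^^^^
ValueError: max() iterable argument is empty
```

arm_command(
  fingers=[1,1,0.6,0.2,0,0,0,0],
  travel=[
    [0,0,0.002],
    [0,0,0.002],
    [0,0,0.002],
    [0,0,0.002],
    [0,0,0.002],
    [0,0,0.002],
    [0,0,0.002],
    [0,0,0.002],
  ],
  dr=[
    [0,0,0],
    [0,0,0],
    [0,0,0],
    [0,0,0],
    [0,0,0],
    [0,0,0],
    [0,0,0],
    [0,0,0],
  ],
)

```text
time: 14.52
tool_pos: [0.5426, 0.2483, 0.0354]
tool_rot: [-3.141, 0.0, 1.45]
contact_force: [-1.0, -0.9, 0.4]
opening: 0.0445
grip_force: 0.0
```

arm_command(
  fingers=[0,0,0,0,0,0,0,0],
  travel=[
    [0,0,-0.015],
    [0,0,-0.04],
    [0,0,-0.075],
    [0,0,-0.11],
    [0,-0.03,-0.15],
    [0,-0.07,-0.17],
    [0,-0.1,-0.17],
    [0,-0.1,-0.17],
  ],
  dr=[
    [0,0,0],
    [0,0,0],
    [0,0,0],
    [0,0,0],
    [0,0,0],
    [0,0,0],
    [0,0,0],
    [0,0,0],
  ],
)

```text
time: 15.18
tool_pos: [0.438, 0.2611, 0.2075]
tool_rot: [-3.14, -0.001, 1.453]
contact_force: [0.8, 0.1, 0.3]
opening: 0.0458
grip_force: 0.0
```

arm_command(
  fingers=[0,0,0,0],
  travel=[
    [0,0,0],
    [0,0,0],
    [0,0,0],
    [0,0,0],
  ],
  dr=[
    [0,0,0],
    [0,0,0],
    [0,0,0],
    [0,0,0],
  ],
)

```text
time: 15.52
tool_pos: [0.4443, 0.2603, 0.205]
tool_rot: [-3.141, 0.0, 1.45]
contact_force: [0.4, 0.1, -1.3]
opening: 0.0456
grip_force: 0.0
```

```bash
python3 - <<'E'
from st import *
from rim import rim
stone();balls();rim("scene");rim("side")
a=read_camera("scene")["color"][130:290,230:490]
cv2.imwrite("pics/g.png",cv2.resize(a,None,fx=3,fy=3))
E
```

```text
scene 273 hop 0.114 0.002 z 0.133 r 0.027
side 470 hop 0.113 -0.0 z 0.131 r 0.028
side ball blob 12 [0.598 0.262 0.026]
scene 143 [0.5381 0.1918 0.066 ] [0.636  0.2881 0.0746] [0.5869 0.2404] 0.0493
side 38 [0.5379 0.1914 0.0666] [0.5772 0.263  0.0734] [0.5812 0.2372] 0.0431
```

View pics/g.png

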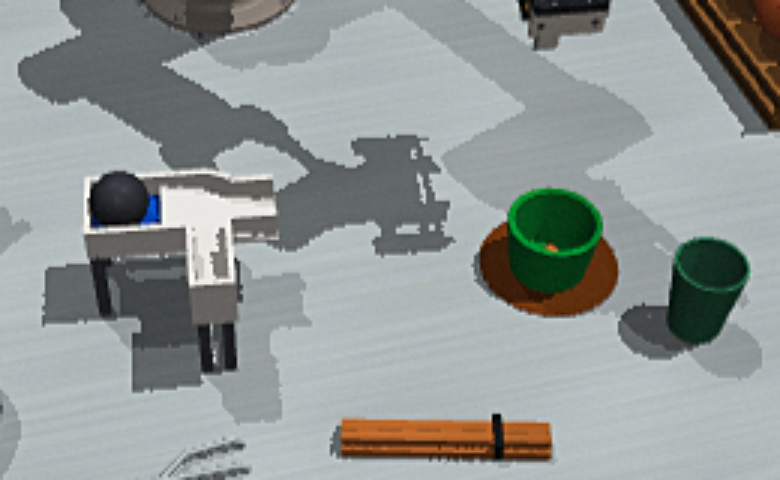

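The pot stands level on the mat at (555,240), the stone is in the pocket at (120,197), and no balls lie loose. Handing in.

```bash
python3 -c "
from cell import *
print(hand_in())"
```

```text
the job is handed in; nothing more can be done
None
```

The job is handed in, but `hand_in()` returned no verdict: the stone is in the pocket, and the pot stands released on the cork mat within about 6 mm of its middle; I saw all four balls in it at the spout and none loose after the move.

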